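# Start the laser engraver

## Robot

A 6-joint arm with a two-finger parallel gripper is mounted at the origin on the work surface. World frame = base frame: x ahead of the robot, y to its left, z up, the work surface at z = 0. Lengths are in m, angles in rad, forces in N, time in s.
With the tool pointing down it reaches from about 0.375 to 0.9 m from the base axis. Payload 3.1 kg.
Tool frame: the origin (TCP) lies at the very end of the fingers, on their centre line; the grasp point (between the pads) lies 19 mm behind it (robot.grip_depth is the distance from the TCP to the grasp point, in m); z points along the fingers, y is the direction in which the jaws open and shut (so a half turn about z gives the same grasp; the last joint's range is limited). The gripper opens to 87 mm and grips with 3 to 60 N. Pads are 19 mm wide; open, the fingers measure 117 mm over their backs; the gripper's body (75 mm by 190 mm) begins 51 mm behind the grasp point.
Start: joints at [1.026, 0.527, 1.433, -0, 1.181, -0.178], TCP at [0.224, 0.583, 0.223] pointing down, gripper open.
Joint ranges: [-3.08, 3.08], [-0.75, 2.2], [0.22, 2.44], [-1.43, 4.57], [0, 2.65], [-2.85, 2.85]. Speed limits (rad/s): [2.79, 2.79, 3.14, 3.14, 3.14, 3.14].

## Interface

Orientations are given as a unit quaternion [x, y, z, w].
In Python, from rig import robot gives the robot as it stands.
- The arm moves only by the tool drive_tool, never from a script. Its argument "series" is a list of rows, each a list of 7 numbers: the shift along the tool's x, y, z in m, then the turn, a rotation vector about the tool's x, y, z in degrees, then the opening, from 0 (shut) to 1 (fully open). A call has 1 to 5 rows; each row shifts and turns the commanded pose from where the row before left it, along the tool's axes as they then stand; what a row does not reach is not made up. A row lasts 1/8 s, in which the tool goes at most 62.5 mm and 10.7 degrees, less where a joint would pass 70% of its speed; a pose out of reach is approached as far as the arm can. A call is refused whole if a number of a shift passes 0.0625 or a number of a turn 10.7, either way. A call with a gripper value outside its range is refused whole. The fingers move at their own pace and stop on an object; "squeeze" is the grip in N (left out, the last holds). Time passes only in rows, so rows that do not move let the fingers close. It gives the time, the measured TCP pose, the force and the opening at its end, in the units of the state.
- robot.get_obs(): the state, without advancing time (a new reading comes with each control period).
- robot.camera(name): name is "side" or "top"; returns (picture, depth): 480x640x3 uint8, blue, green, red; 480x640 float32, m along the optical axis (not along the pixel's ray), 0 where there is no reading.
- robot.camera_model(name): a dict with "fx", "fy", "cx", "cy" (pixels), "k1" (the pictures are not rectified: a ray, as slopes to the right and down, at radius r is drawn at 1 + k1 r^2 times it, then the intrinsics apply), "R" (3x3) and "t" (3): a world point X has camera coordinates R X + t. Camera axes: x right, y down, z forward; pixel columns grow to the right and rows downward; lengths in m; the calibration is good to about 2 mm. A picture is of the moment at which its call begins. camera_model takes no time and is no camera call.
- robot.hand_in(): hands the job in, once; it reports no verdict.
The state is a dict: "time": time; "q": joint angles; "joint_velocities": joint speeds; "joint_torque": joint torques, N m; "position": TCP position; "tool_rot": TCP orientation; "ft_force": force on the tool from outside, world axes, zero at the start; "moment": the same for the moment, N m; "grip_width": finger opening in m.
Only numpy, scipy, OpenCV 4.12 (cv2) and the standard library are available. Lean on these libraries where they do the work, as an engineer would, in place of code of your own. Each camera call takes 0.05 s, during which the arm holds its last target. There are 200 camera calls.

## Task

A bamboo steamer top lies ready for engraving in the desktop laser machine. With closed fingers, push the machine's raised lid gently down until it is fully shut, then press the far end of the blue exhaust-fan rocker so that it tips fully over to on, and last press the green start button fully in and let it come back out. Grip and lift nothing, and leave the red emergency stop, the white pause button, the yellow lamp rocker and the loose things around the machine alone.

Things in the scene. Friction and masses are not known exactly. Their poses are not given: they have to be found in the camera images.
- laser: Fixed white desktop laser engraver, 380 mm deep (x), 480 mm wide (y); place and yaw vary. Origin: centre of its underside, on the bench; x points from its front (robot side) to its back, y to its left, z up. On its right a level black control panel (y -236 to -119 mm), 141.5 mm above the bench, whose switches are pressed straight down; left of it the lid.
- lid (a joint): Lid angle in rad: 0 shut, grows as its front edge rises; starts at 0.25 to 0.5. Friction hinge along the machine's y at the back: it stays where left. Pushing its front edge down takes 2 to 3 N; it stops dead when shut, top face 142 mm above the bench. Black frame 345 mm deep, 335 mm wide, 12 mm thick, amber pane 3.5 mm below its top face, 28 mm aluminium pull lip at the front edge.
- lid_press (a point): Where to push the lid: middle of the front bar of its frame (bar 30 mm deep), on the top face, 20 mm behind the frame's front edge; moves with the lid. Seen in the lid's own directions it lies 325 mm ahead of the hinge axis and 12 mm above it.
- lid_hinge (a point): Point on the lid's top face at its back edge, straight behind lid_press, 12 mm above the hinge axis when the lid is shut; turns with the lid
- fan (a joint): Angle of the blue exhaust-fan rocker in rad: 0 off (front half level, far half sloping up), 0.36 fully on (far half level). It snaps over past 0.18 and stays; tipping it takes about 4 N at the far end. 36 mm long (machine's x), 22 mm wide, pivot at mid-length along y, fan sign in front. Blue and yellow rocker stand side by side 54 mm apart; which is left varies.
- fan_far (a point): Point on the top face of the blue rocker's far half (machine's +x side), 15 mm from the pivot axis, moves with it: about 5 mm higher when off than when on; when on, 7.5 mm above the panel and 3.5 mm above the black bezel (44 x 29 mm) around the rocker
- start (a joint): Travel of the green start button in m: 0 out, 0.006 fully in (straight down); a spring returns it; fully in takes 5 N
- start_top (a point): Centre of the green button's top face (26 mm across), 13 mm above the panel when out; its 38 mm metal bezel is 3 mm high
- lamp (a joint): Angle of the yellow work-lamp rocker (same make as the blue one): 0 off; leave it so
- lamp_far (a point): Same point as fan_far, on the yellow lamp rocker
- pause (a joint): Travel of the white pause button in m, 0 out; same size as the green one and 54 mm to its right; leave it
- pause_top (a point): Centre of the white button's top face, 13 mm above the panel
- estop (a joint): Travel of the red mushroom emergency stop in m, 0 out; leave it
- estop_top (a point): Top of the red emergency stop, 40 mm across, 32 mm above the panel, on a yellow collar at the panel's front end, 63 mm ahead of the green button
- tape: Loose roll of masking tape, 72 mm across, 24 mm high, lying flat on the back end of the control panel; origin under its centre
- glue: Loose yellow glue bottle with an orange cap, 60 mm across, 150 mm high, standing right of the machine; origin under its centre
- mug: Loose white mug, 80 mm across, 90 mm high, standing right of the machine; origin under its centre
- steamer: Loose bamboo steamer basket, 165 mm across, 55 mm high, standing left of the machine; origin under its centre

How it is judged:
On the way, in this order (a step that is already met when the one before it is completed fails the run):
1. the lid is pushed fully shut (value of joint lid below 0.02 rad), for 0.2 s.
2. the blue fan rocker is tipped over to on (value of joint fan above 0.28 rad), for 0.2 s.
3. the green start button is pressed in (value of joint start above 0.004 m), for 0.05 s.
4. the green start button has come back out (value of joint start below 0.001 m), for 0.1 s.
At the end, for the whole second after the job is handed in: The lid is shut (below 0.02 rad), the blue fan rocker is on (above 0.28 rad), the green button was pressed at least 4 mm and is out again, the yellow rocker is off, the pause button and the emergency stop are out, and the four loose things stand within 20 mm of where they were, upright (value of joint lid below 0.02 rad and value of joint fan above 0.28 rad and value of joint each of start, pause, estop below 0.001 m and value of joint lamp below 0.08 rad and distance of each of tape, glue, mug, steamer from where it was at the start of the episode below 0.02 m and angle between each of tape, glue, mug, steamer's own z axis and vertical below 0.2 rad); the robot touches nothing.
It fails at once if the order is broken: start pressed while the lid is up or the fan is off, or the fan put on while the lid is up ((value of joint start above 0.003 m and (value of joint lid above 0.03 rad or value of joint fan below 0.18 rad)) or (value of joint fan above 0.28 rad and value of joint lid above 0.03 rad)).
It fails at once if the lid is slammed (closing faster than 1.2 rad/s, about 0.4 m/s at its front edge) (velocity of joint lid below -1.2 rad/s).
It fails at once if the lid is lifted further open (value of joint lid above 0.56 rad).
It fails at once if the yellow rocker, the white button or the red emergency stop is operated (value of joint lamp above 0.18 rad or value of joint pause above 0.003 m or value of joint estop above 0.002 m).
It fails at once if a loose thing is lifted, carried or pushed away (20 mm) (distance of any of tape, glue, mug, steamer from where it was at the start of the episode above 0.02 m).
It also fails if it takes over 48 s, if anything falls off the work surface, if the arm or the gripper's body presses on something with over 40 N, if the wrist force passes 120 N, or if a joint passes its speed limit or range.

## Working session

There is one attempt and no reset: what is moved stays moved. The work goes in short steps, Python scripts to look and compute and a tool call to move; the robot and the scene stay as the last step left them, time stands still between calls to the robot, and variables do not carry over. Pictures are saved under pics/ and viewed, about 8 in all and at most 12, crops included, and the job is handed in when it is done.

Besides the shell and the picture viewer there is one more tool, called after ">>>" by a JSON object that holds its "name" and its "arguments", one argument or row to a line. drive_tool: Moves the arm, as the interface text tells. Its arguments: {"type":"object","properties":{"series":{"type":"array"},"squeeze":{"type":"number"}},"required":["series"]}

```bash
mkdir -p pics; cat > h.py <<'E'
import numpy as np, cv2
from rig import robot
def snap(n,tag):
    p,d=robot.camera(n); cv2.imwrite(f'pics/{tag}.png',p); np.savez(f'{tag}.npz',p=p,d=d); return p,d
def world(n,u,v,d=None,z=None):
    m=robot.camera_model(n); R=np.array(m['R']);t=np.array(m['t'])
    K=np.array([[m['fx'],0,m['cx']],[0,m['fy'],m['cy']],[0,0,1.]])
    uv=np.stack([np.atleast_1d(u),np.atleast_1d(v)],-1).astype(float).reshape(-1,1,2)
    s=cv2.undistortPoints(uv,K,np.array([m['k1'],0,0,0.]))[:,0]
    r=np.c_[s,np.ones(len(s))]
    if z is not None:
        C=-R.T@t; w=r@R; return C+w*((z-C[2])/w[:,2])[:,None]
    return (r*np.atleast_1d(d)[:,None]-t)@R
E
python3 - <<'E'
from h import *
for n in('top','side'): snap(n,n+'0'); m=robot.camera_model(n); print(n,m['fx'],m['k1'],-np.array(m['R']).T@m['t'])
print(robot.get_obs())
E
```

```text
top 566.8056512445195 -0.1044256254207654 [0.5408486  0.09959861 1.45619278]
side 540.6905787377639 -0.1305690721100864 [-0.02060171 -0.58089819  1.20695633]
{'time': 0.1, 'q': array([ 1.02545312e+00,  5.28381272e-01,  1.43376979e+00,  9.87611063e-08,
        1.18138900e+00, -1.78514787e-01]), 'joint_velocities': array([ 0.00127444, -0.00238542, -0.00189574, -0.00085586, -0.00067869,
       -0.00213577]), 'joint_torque': array([-1.64616029e-05, -4.40983629e+01, -1.77149016e+01,  6.34777662e-02,
        5.32629818e-02, -6.67643963e-05]), 'position': array([0.22379671, 0.58285743, 0.22166592]), 'tool_rot': array([ 1.82387503e-01,  9.83226246e-01, -9.10608290e-04, -3.44811272e-04]), 'ft_force': array([ 0.60041545, -0.96551539,  0.6241012 ]), 'moment': array([-0.04962381,  0.02822795,  0.00166788]), 'grip_width': 0.08705803643604243}
```

View pics/top0.png

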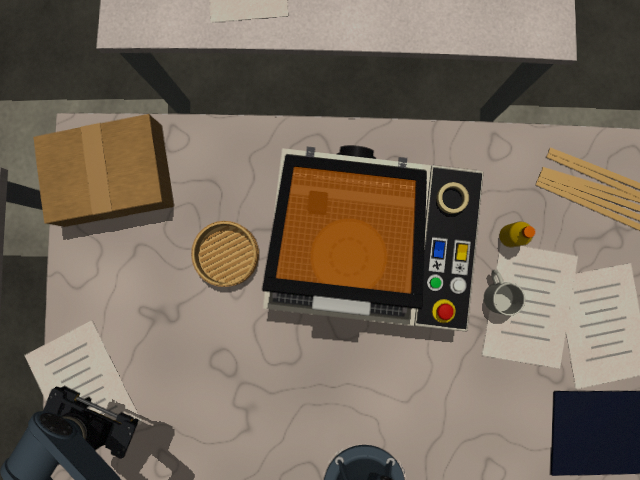

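View pics/side0.png

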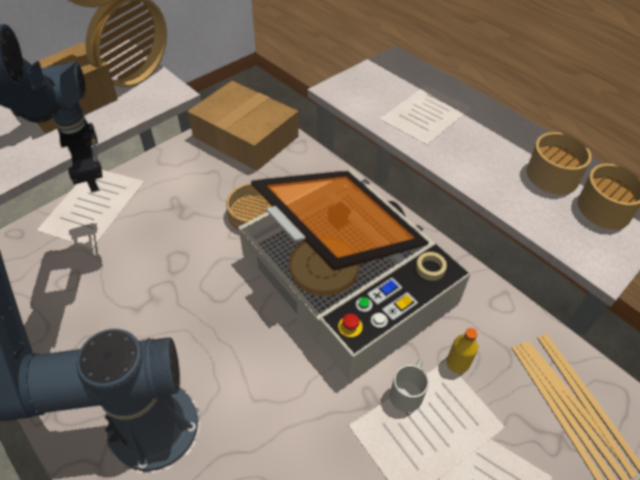

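Top view: blue rocker (439,249), yellow (461,251), green (435,284), white (458,285), red (445,311), tape (452,198). The lid is raised, with its front bar from about (272,290) to (413,302). Next I measure these.

```bash
cat > m.py <<'E'
from h import *
f=np.load('top0.npz');p,d=f['p'],f['d'];hsv=cv2.cvtColor(p,cv2.COLOR_BGR2HSV).astype(int)
def blob(n,box,hl,hh,z,smin=120):
    x0,y0,x1,y1=box;H=hsv[y0:y1,x0:x1]
    m=(H[...,0]>=hl)&(H[...,0]<=hh)&(H[...,1]>smin)&(H[...,2]>60)
    v,u=np.nonzero(m);u=u+x0;v=v+y0;c=(u.min()+u.max())/2,(v.min()+v.max())/2
    w=world('top',u.mean(),v.mean(),z=z)[0];dd=world('top',u,v,d[v,u])
    print(n,len(u),u.mean().round(1),v.mean().round(1),w.round(4),'depth',np.median(dd,0).round(4));return w
bl=blob('blue',(428,235,450,262),100,130,.151)
ye=blob('yellow',(450,236,472,264),20,35,.151)
gr=blob('green',(424,272,446,296),45,90,.1545)
re=blob('red',(430,296,460,326),0,8,.17)
for n,(u,v) in dict(white=(458,285)).items(): print(n,world('top',u,v,z=.1545))
y=ye-bl; print('yaw from rockers',np.degrees(np.arctan2(y[0],-y[1])),np.hypot(*y[:2]))
# panel long edges, plane z .1415
for a in [(430,170),(415,325),(481,173),(467,329)]: print('panel',a,world('top',*a,z=.1415)[0].round(4))
# lid frame samples by depth
for a in [(276,283),(300,289),(342,296),(343,299),(400,298),(419,230),(284,220),(292,160),(350,166),(422,172)]:
    u,v=a;print('lid',a,world('top',u,v,d[v,u])[0].round(4))
# column profile along lid mid
for v in range(284,316,2): print(v,p[v,342],world('top',342,v,d[v,342])[0].round(4))
E
python3 m.py
```

```text
blue 156 438.8 248.8 [ 0.6005 -0.1489  0.151 ] depth [ 0.6002 -0.1491  0.1512]
yellow 168 461.6 251.7 [ 0.5951 -0.2023  0.151 ] depth [ 0.5945 -0.202   0.1508]
green 91 435.2 282.4 [ 0.5228 -0.1414  0.1545] depth [ 0.5236 -0.1411  0.1549]
red 199 444.8 311.4 [ 0.4578 -0.1618  0.17  ] depth [ 0.4586 -0.1617  0.1717]
white [[ 0.51803563 -0.19438276  0.1545    ]]
yaw from rockers -5.861725077102347 0.05364089367748443
panel (430, 170) [ 0.7856 -0.1274  0.1415]
panel (415, 325) [ 0.4229 -0.0987  0.1415]
panel (481, 173) [ 0.7824 -0.2487  0.1415]
panel (467, 329) [ 0.4161 -0.2205  0.1415]
lid (276, 283) [0.5148 0.2129 0.2744]
lid (300, 289) [0.5039 0.1621 0.283 ]
lid (342, 296) [0.4916 0.0749 0.2779]
lid (343, 299) [0.4855 0.0727 0.2798]
lid (400, 298) [ 0.4904 -0.0457  0.2774]
lid (419, 230) [ 0.6385 -0.0935  0.2072]
lid (284, 220) [0.6524 0.2054 0.2128]
lid (292, 160) [0.8002 0.197  0.1433]
lid (350, 166) [0.7891 0.0609 0.1448]
lid (422, 172) [ 0.7799 -0.1082  0.144 ]
284 [ 17  83 150] [0.5162 0.0753 0.2658]
286 [20 20 20] [0.5121 0.0752 0.2689]
288 [16 15 18] [0.5081 0.0753 0.2755]
290 [19 17 19] [0.504  0.0752 0.2773]
292 [20 22 21] [0.4999 0.0751 0.2776]
294 [19 19 19] [0.4957 0.075  0.2772]
296 [21 21 21] [0.4916 0.0749 0.2779]
298 [40 42 43] [0.4876 0.0748 0.2808]
300 [150 159 161] [0.4833 0.0747 0.2767]
302 [153 162 164] [0.4797 0.0748 0.2882]
304 [155 163 166] [0.4754 0.0746 0.2841]
306 [158 168 169] [0.4713 0.0745 0.2855]
308 [161 169 171] [0.4676 0.0745 0.2908]
310 [158 166 168] [0.4637 0.0745 0.2947]
312 [100 107 108] [0.4592 0.0743 0.2883]
314 [78 88 92] [0.4439 0.0708 0.1352]
```

```bash
python3 - <<'E'
import cv2
p=cv2.imread('pics/top0.png')[140:340,255:495]
cv2.imwrite('pics/crop.png',cv2.resize(p,None,fx=3,fy=3,interpolation=cv2.INTER_CUBIC)[:600])
E
```

```text
(no output)
```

View pics/crop.png

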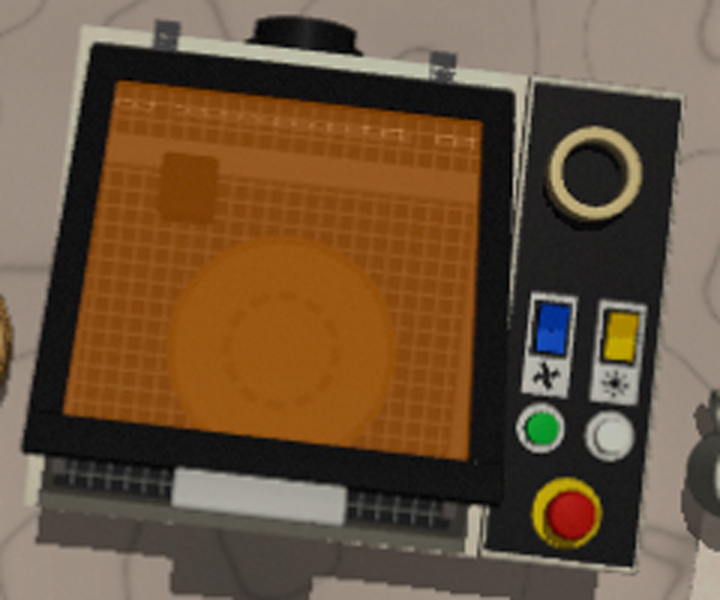

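The image agrees with the numbers: yaw is about -5.2°, the lid angle about 0.42 rad, lid_press about (0.503, 0.0735, 0.274), and the hinge height fits. First I close the fingers, raise the tool and align its yaw.

>>> {"name": "drive_tool", "arguments": {
  "series": [
    [0,0,-0.055,0,0,-7.9,0],
    [0,0,-0.055,0,0,-7.9,0],
    [0,0,0,0,0,0,0],
    [0,0,0,0,0,0,0]
  ],
  "squeeze": 10
}}

```text
time: 0.6
position: [0.2237, 0.5828, 0.3317]
tool_rot: [0.046, 0.999, -0.001, -0.0]
ft_force: [-0.9, 0.3, -0.5]
grip_width: 0.0549
```

```bash
cat > go.py <<'E'
import sys
from h import *
from scipy.spatial.transform import Rotation as Ro
o=robot.get_obs();R=Ro.from_quat(o['tool_rot']);M=R.as_matrix()
print('t',o['time'],'pos',o['position'].round(4),'F',o['ft_force'].round(2),'w',o['grip_width'])
X=M.round(3);print('toolx',X[:,0],'y',X[:,1],'z',X[:,2],'yaw',np.degrees(np.arctan2(-M[1,0],-M[0,0])).round(2))
for a in sys.argv[1:]:
    g=np.array(eval(a)); print(a,'tool shift mm',((g-o['position'])@M*1000).round(1))
E
python3 go.py "(.503,.0735,.325)"
```

```text
t 0.6 pos [0.2237 0.5828 0.3317] F [-0.9   0.28 -0.5 ] w 0.05493100484253571
toolx [-0.996  0.091  0.001] y [ 0.091  0.996 -0.001] z [-0.001 -0.001 -1.   ] yaw -5.25
(.503,.0735,.325) tool shift mm [-324.7 -481.6    7.2]
```

>>> {"name": "drive_tool", "arguments": {
  "series": [
    [-0.04,-0.06,0.001,0,0,0,0],
    [-0.04,-0.06,0.001,0,0,0,0],
    [-0.04,-0.06,0.001,0,0,0,0],
    [-0.04,-0.06,0.001,0,0,0,0],
    [-0.04,-0.06,0.001,0,0,0,0]
  ]
}}

```text
time: 1.23
position: [0.3725, 0.3064, 0.3261]
tool_rot: [0.046, 0.999, -0.001, -0.002]
ft_force: [0.6, 0.5, 0.6]
grip_width: 0.005
```

>>> {"name": "drive_tool", "arguments": {
  "series": [
    [-0.04,-0.06,0.001,0,0,0,0],
    [-0.04,-0.06,0.001,0,0,0,0],
    [-0.04,-0.06,0,0,0,0,0],
    [0,0,0,0,0,0,0],
    [0,0,0,0,0,0,0]
  ]
}}

```text
time: 1.85
position: [0.4611, 0.1439, 0.3248]
tool_rot: [0.046, 0.999, 0.0, -0.002]
ft_force: [-0.5, 0.7, -0.2]
grip_width: 0.0006
```

```bash
python3 go.py "(.503,.0735,.280)" "(.470,.0765,.142)"; python3 -c "
from h import *
snap('side','side1')"
```

```text
t 1.85 pos [0.4611 0.1439 0.3248] F [-0.54  0.75 -0.19] w 0.0005581472504714242
toolx [-0.996  0.092  0.005] y [ 0.092  0.996 -0.   ] z [-0.004  0.    -1.   ] yaw -5.3
(.503,.0735,.280) tool shift mm [-48.4 -66.3  44.6]
(.470,.0765,.142) tool shift mm [-15.9 -66.3 182.7]
```

View pics/side1.png

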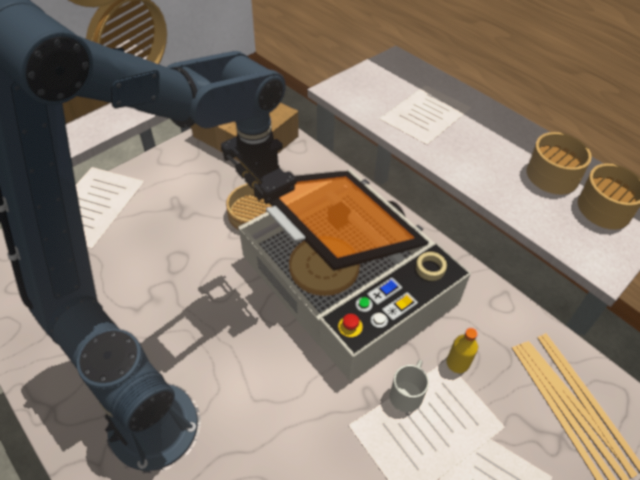

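The closed gripper is at (270,190), above the lid's left front, and clear. Now I move over the press point and descend.

>>> {"name": "drive_tool", "arguments": {
  "series": [
    [-0.024,-0.033,0,0,0,0,0],
    [-0.024,-0.033,0,0,0,0,0],
    [0,0,0.02,0,0,0,0],
    [0,0,0.015,0,0,0,0],
    [0,0,0,0,0,0,0]
  ]
}}

```text
time: 2.52
position: [0.5025, 0.0754, 0.29]
tool_rot: [0.044, 0.999, 0.0, -0.002]
ft_force: [0.2, 0.4, 0.2]
grip_width: 0.0005
```

```bash
python3 go.py "(.503,.0735,.274)" "(.470,.0765,.142)"
```

```text
t 2.525 pos [0.5025 0.0754 0.29  ] F [0.24 0.37 0.19] w 0.00052743504054731
toolx [-0.996  0.089  0.004] y [0.089 0.996 0.   ] z [-0.004  0.    -1.   ] yaw -5.08
(.503,.0735,.274) tool shift mm [-0.8 -1.8 16. ]
(.470,.0765,.142) tool shift mm [ 31.8  -1.8 148.1]
```

>>> {"name": "drive_tool", "arguments": {
  "series": [
    [0,-0.001,0.008,0,0,0,0],
    [0,0,0.008,0,0,0,0],
    [0.004,0,0.01,0,0,0,0],
    [0.004,0,0.01,0,0,0,0],
    [0,0,0,0,0,0,0]
  ]
}}

```text
time: 3.15
position: [0.4951, 0.0735, 0.2544]
tool_rot: [0.045, 0.999, -0.0, -0.001]
ft_force: [-0.9, -0.1, -0.2]
grip_width: 0.0005
```

>>> {"name": "drive_tool", "arguments": {
  "series": [
    [0.005,0,0.013,0,0,0,0],
    [0.005,0,0.015,0,0,0,0],
    [0.004,0,0.015,0,0,0,0],
    [0.003,0,0.015,0,0,0,0],
    [0,0,0,0,0,0,0]
  ]
}}

```text
time: 3.78
position: [0.4776, 0.0751, 0.196]
tool_rot: [0.046, 0.999, -0.0, -0.002]
ft_force: [1.2, -0.2, -0.2]
grip_width: 0.0005
```

```bash
python3 go.py "(.470,.0765,.142)"; python3 -c "
from h import *
snap('side','side2')"
```

```text
t 3.775 pos [0.4776 0.0751 0.196 ] F [ 1.18 -0.15 -0.25] w 0.000454443536763315
toolx [-0.996  0.091  0.004] y [ 0.091  0.996 -0.   ] z [-0.004  0.    -1.   ] yaw -5.22
(.470,.0765,.142) tool shift mm [ 7.5  0.7 54.1]
```

View pics/side2.png

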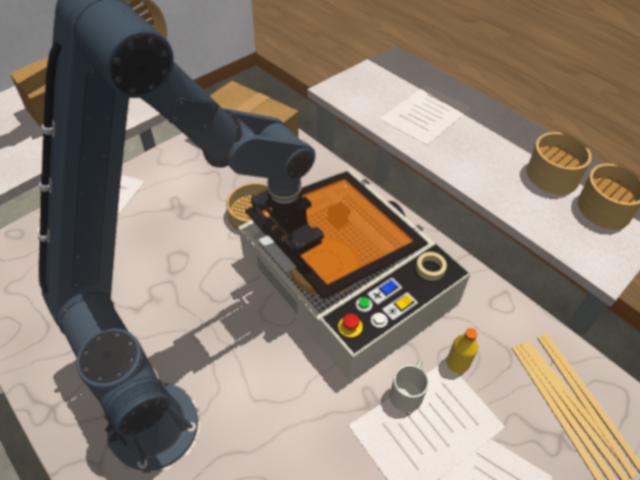

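The lid is following the fingers: its front right corner went from (335,265) to (325,290). I continue gently.

>>> {"name": "drive_tool", "arguments": {
  "series": [
    [0.002,0,0.014,0,0,0,0],
    [0.002,0,0.014,0,0,0,0],
    [0.002,0,0.012,0,0,0,0],
    [0.001,0,0.008,0,0,0,0],
    [0,0,0,0,0,0,0]
  ]
}}

```text
time: 4.45
position: [0.4714, 0.0758, 0.1489]
tool_rot: [0.046, 0.999, 0.0, -0.001]
ft_force: [-0.3, 0.2, 0.7]
grip_width: 0.0002
```

>>> {"name": "drive_tool", "arguments": {
  "series": [
    [0,0,0.004,0,0,0,0],
    [0,0,0.003,0,0,0,0],
    [0,0,0,0,0,0,0]
  ]
}}

```text
time: 4.82
position: [0.4722, 0.0758, 0.1424]
tool_rot: [0.045, 0.999, 0.0, -0.0]
ft_force: [-0.5, 0.7, 0.2]
grip_width: 0.0005
```

>>> {"name": "drive_tool", "arguments": {
  "series": [
    [0,0,0.002,0,0,0,0],
    [0,0,0,0,0,0,0]
  ]
}}

```text
time: 5.08
position: [0.4723, 0.0758, 0.1423]
tool_rot: [0.045, 0.999, -0.0, 0.0]
ft_force: [-4.9, -0.2, 16.6]
grip_width: 0.0005
```

>>> {"name": "drive_tool", "arguments": {
  "series": [
    [0,0,0.002,0,0,0,0],
    [0,0,0,0,0,0,0]
  ]
}}

```text
time: 5.32
position: [0.4723, 0.0758, 0.1422]
tool_rot: [0.045, 0.999, -0.0, 0.001]
ft_force: [-8.4, -0.5, 32.4]
grip_width: 0.0007
```

The lid has hit its stop at 142.2 mm with the force rising. I retreat upward and head for the fan rocker.

>>> {"name": "drive_tool", "arguments": {
  "series": [
    [0,0,-0.006,0,0,0,0],
    [0,0,-0.05,0,0,0,0],
    [0,0,-0.02,0,0,0,0],
    [0,0,0,0,0,0,0]
  ]
}}

```text
time: 5.82
position: [0.4736, 0.0757, 0.2157]
tool_rot: [0.045, 0.999, -0.0, 0.002]
ft_force: [-0.2, 0.4, 0.1]
grip_width: 0.0003
```

```bash
python3 go.py "(.6154,-.1504,.17)" "(.6154,-.1504,.149)"; sed -i "s/top0/top3/; /panel/d" m.py; python3 -c "
from h import *
snap('top','top3')"; python3 m.py
```

```text
t 5.825 pos [0.4736 0.0757 0.2157] F [-0.16  0.36  0.08] w 0.0003476567190028629
toolx [-0.996  0.091 -0.004] y [0.091 0.996 0.   ] z [ 0.004 -0.    -1.   ] yaw -5.21
(.6154,-.1504,.17) tool shift mm [-161.6 -212.3   46.4]
(.6154,-.1504,.149) tool shift mm [-161.5 -212.3   67.4]
blue 157 438.8 248.7 [ 0.6006 -0.1489  0.151 ] depth [ 0.6002 -0.1489  0.1517]
yellow 169 461.6 251.7 [ 0.5952 -0.2024  0.151 ] depth [ 0.5947 -0.2023  0.1505]
green 91 435.2 282.4 [ 0.5228 -0.1414  0.1545] depth [ 0.5235 -0.1414  0.1551]
red 199 444.8 311.3 [ 0.4579 -0.1617  0.17  ] depth [ 0.4587 -0.1611  0.1717]
white [[ 0.51803563 -0.19438276  0.1545    ]]
yaw from rockers -5.863211307846021 0.0536986492097345
lid (276, 283) [0.5119 0.2253 0.1454]
lid (300, 289) [0.5054 0.1596 0.3294]
lid (342, 296) [0.5025 0.0804 0.5388]
lid (343, 299) [0.4981 0.0788 0.5475]
lid (400, 298) [ 0.4843 -0.0631  0.1361]
lid (419, 230) [ 0.6438 -0.104   0.1389]
lid (284, 220) [0.6589 0.2116 0.1405]
lid (292, 160) [0.8012 0.1974 0.1379]
lid (350, 166) [0.7895 0.0609 0.1429]
lid (422, 172) [ 0.7799 -0.1082  0.144 ]
284 [ 28  96 154] [0.5135 0.0726 0.1373]
286 [ 29  96 154] [0.509  0.0726 0.1414]
288 [ 31  95 151] [0.5044 0.0725 0.1429]
290 [17 18 18] [0.5078 0.0777 0.3985]
292 [51 46 39] [0.5084 0.0802 0.5241]
294 [54 49 41] [0.5056 0.0804 0.5355]
296 [60 54 46] [0.5025 0.0804 0.5388]
298 [63 57 49] [0.4995 0.0804 0.5435]
300 [67 61 51] [0.4966 0.0805 0.5508]
302 [70 65 55] [0.4935 0.0804 0.5521]
304 [71 65 55] [0.4904 0.0803 0.5523]
306 [75 68 58] [0.4876 0.0804 0.5599]
308 [80 73 64] [0.4844 0.0803 0.5584]
310 [84 79 69] [0.4813 0.0802 0.5597]
312 [88 82 73] [0.478  0.0801 0.5571]
314 [88 81 71] [0.4751 0.0801 0.5601]
```

View pics/top3.png

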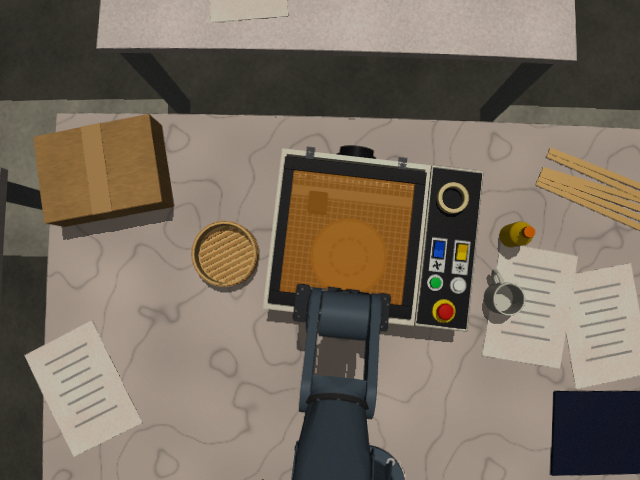

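The lid is shut, with depths around 0.14 everywhere on the frame. The loose things are where they were and the switches are unchanged. Now to the far end of the fan rocker.

>>> {"name": "drive_tool", "arguments": {
  "series": [
    [-0.04,-0.053,0,0,0,0,0],
    [-0.04,-0.053,0,0,0,0,0],
    [-0.04,-0.053,0,0,0,0,0],
    [-0.0415,-0.0533,0,0,0,0,0],
    [0,0,0,0,0,0,0]
  ]
}}

```text
time: 6.5
position: [0.6067, -0.1406, 0.2119]
tool_rot: [0.048, 0.999, -0.0, -0.0]
ft_force: [-0.6, 1.0, -0.2]
grip_width: 0.0002
```

>>> {"name": "drive_tool", "arguments": {
  "series": [
    [0,0,0.02,0,0,0,0],
    [0,0,0.02,0,0,0,0],
    [0,0,0,0,0,0,0]
  ]
}}

```text
time: 6.88
position: [0.6022, -0.1343, 0.1712]
tool_rot: [0.045, 0.999, 0.001, -0.004]
ft_force: [0.3, -0.3, -0.2]
grip_width: 0.0005
```

```bash
python3 go.py "(.6154,-.1504,.149)"
```

```text
t 6.875 pos [ 0.6022 -0.1343  0.1712] F [ 0.26 -0.3  -0.16] w 0.00045276165099596057
toolx [-0.996  0.09   0.008] y [0.09  0.996 0.003] z [-0.007  0.003 -1.   ] yaw -5.19
(.6154,-.1504,.149) tool shift mm [-14.8 -14.9  22.1]
```

>>> {"name": "drive_tool", "arguments": {
  "series": [
    [-0.0148,-0.0149,0,0,0,0,0],
    [0,0,0,0,0,0,0],
    [0,0,0,0,0,0,0]
  ]
}}

```text
time: 7.25
position: [0.6177, -0.1515, 0.1746]
tool_rot: [0.045, 0.999, 0.0, -0.0]
ft_force: [-0.6, 0.3, -0.0]
grip_width: 0.0004
```

```bash
python3 go.py "(.6154,-.1504,.149)"
```

```text
t 7.25 pos [ 0.6177 -0.1515  0.1746] F [-0.55  0.34 -0.04] w 0.0003518128016975978
toolx [-0.996  0.091  0.001] y [0.091 0.996 0.001] z [-0.001  0.001 -1.   ] yaw -5.2
(.6154,-.1504,.149) tool shift mm [ 2.3  0.9 25.6]
```

>>> {"name": "drive_tool", "arguments": {
  "series": [
    [0.002,0.001,0.01,0,0,0,0],
    [0,0,0.005,0,0,0,0],
    [0,0,0.005,0,0,0,0],
    [0,0,0.003,0,0,0,0],
    [0,0,0,0,0,0,0]
  ]
}}

```text
time: 7.88
position: [0.6162, -0.1512, 0.151]
tool_rot: [0.045, 0.999, 0.0, -0.0]
ft_force: [0.7, -0.3, -0.4]
grip_width: 0.0004
```

>>> {"name": "drive_tool", "arguments": {
  "series": [
    [0,0,0.002,0,0,0,0],
    [0,0,0.001,0,0,0,0],
    [0,0,0,0,0,0,0]
  ]
}}

```text
time: 8.25
position: [0.6166, -0.1514, 0.1496]
tool_rot: [0.045, 0.999, -0.0, 0.0]
ft_force: [-0.8, 1.0, 4.9]
grip_width: 0.0
```

>>> {"name": "drive_tool", "arguments": {
  "series": [
    [0,0,0.001,0,0,0,0],
    [0,0,0,0,0,0,0]
  ]
}}

```text
time: 8.5
position: [0.6166, -0.1514, 0.1495]
tool_rot: [0.045, 0.999, -0.0, 0.0]
ft_force: [-3.2, 0.5, 8.9]
grip_width: 0.0006
```

>>> {"name": "drive_tool", "arguments": {
  "series": [
    [0,0,-0.02,0,0,0,0],
    [0,0,-0.04,0,0,0,0],
    [0.02,0,0,0,0,0,0],
    [0.02,0,0,0,0,0,0],
    [0.0,0,0,0,0,0,0]
  ]
}}

```text
time: 9.12
position: [0.5755, -0.1473, 0.2076]
tool_rot: [0.046, 0.999, 0.0, -0.0]
ft_force: [0.5, -0.1, -1.1]
grip_width: 0.0007
```

```bash
python3 go.py "(.5228,-.1414,.1545)"; python3 - <<'E'
from h import *
p,d=snap('side','side4')
q=np.load('side0.npz')['p']
c=lambda a:cv2.resize(a[240:350,310:480],None,fx=4.4,fy=2.6*1,interpolation=3)
c=lambda a:cv2.resize(a[265:340,335:435],None,fx=3.9,fy=3.9,interpolation=3)
cv2.imwrite('pics/c4.png',np.hstack([c(q),c(p)]))
E
```

```text
t 9.125 pos [ 0.5755 -0.1473  0.2076] F [ 0.46 -0.11 -1.1 ] w 0.0007102700046246399
toolx [-0.996  0.091  0.001] y [0.091 0.996 0.   ] z [-0.001  0.    -1.   ] yaw -5.25
(.5228,-.1414,.1545) tool shift mm [52.9  1.  53.2]
```

View pics/c4.png

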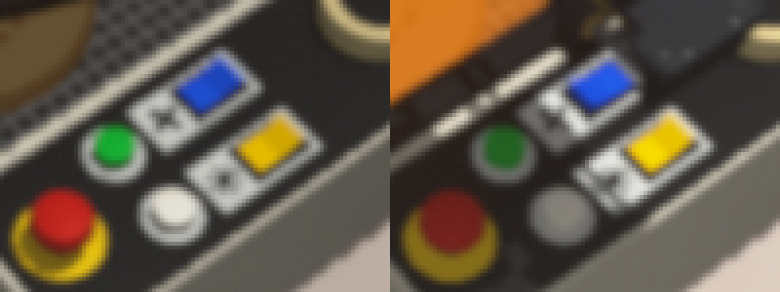

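In the crop, the right half is after the push. The blue rocker's near half now stands up with a dark near side, and the yellow one is unchanged. I'll check this with depth before pressing start.

```bash
python3 - <<'E'
from h import *
c=np.array([.6006,-.1489]);a=np.radians(-5.2);R=np.array([[np.cos(a),-np.sin(a)],[np.sin(a),np.cos(a)]])
for f in('side0','side4'):
    z=np.load(f+'.npz');p,d=z['p'],z['d'];H=cv2.cvtColor(p,cv2.COLOR_BGR2HSV)
    v,u=np.nonzero((H[...,0]>105)&(H[...,0]<125)&(H[...,1]>150)&(H[...,2]>80)); k=(abs(u-389)<25)&(abs(v-287)<20);u,v=u[k],v[k]
    w=world('side',u,v,d[v,u]);m=(w[:,:2]-c)@R
    far=(m[:,0]>4);near=m[:,0]<-4
    print(f,len(u),'far z',np.median(w[far,2]),'near z',np.median(w[near,2]),'slope',np.polyfit(m[:,0],w[:,2],1))
E
```

```text
side0 112 far z nan near z nan slope [0.11491431 0.15140877]
side4 105 far z nan near z nan slope [-1.76206061  0.15352674]
  return _methods._mean(a, axis=axis, dtype=dtype,
  ret = ret.dtype.type(ret / rcount)
```

>>> {"name": "drive_tool", "arguments": {
  "series": [
    [0.026,0.001,0,0,0,0,0],
    [0.027,0,0,0,0,0,0],
    [0,0,0.02,0,0,0,0],
    [0,0,0.01,0,0,0,0],
    [0,0,0,0,0,0,0]
  ]
}}

```text
time: 9.8
position: [0.5243, -0.1418, 0.1767]
tool_rot: [0.045, 0.999, 0.0, -0.001]
ft_force: [-0.8, 0.0, 0.6]
grip_width: 0.0
```

```bash
python3 - <<'E'
from h import *
c=np.array([.6006,-.1489]);a=np.radians(-5.2);R=np.array([[np.cos(a),-np.sin(a)],[np.sin(a),np.cos(a)]])
for f in('side0','side4'):
    z=np.load(f+'.npz');p,d=z['p'],z['d'];H=cv2.cvtColor(p,cv2.COLOR_BGR2HSV)
    v,u=np.nonzero((H[...,0]>105)&(H[...,0]<125)&(H[...,1]>150)&(H[...,2]>80)); k=(abs(u-389)<25)&(abs(v-287)<20);u,v=u[k],v[k]
    w=world('side',u,v,d[v,u]);m=(w[:,:2]-c)@R;m=m[:,0]
    for lo,hi in((-.02,-.008),(-.008,0),(0,.008),(.008,.02)):
        s=(m>lo)&(m<hi);print(f,lo,s.sum(),np.median(w[s,2]).round(4))
E
python3 go.py "(.5228,-.1414,.1545)"
```

```text
side0 -0.02 33 0.1501
side0 -0.008 24 0.1511
side0 0 25 0.1509
side0 0.008 30 0.1532
side4 -0.02 30 0.1565
side4 -0.008 20 0.1535
side4 0 22 0.1515
side4 0.008 32 0.1505
t 9.8 pos [ 0.5243 -0.1418  0.1767] F [-0.79  0.05  0.57] w 4.7295618043016166e-05
toolx [-0.996  0.091  0.001] y [0.091 0.996 0.   ] z [-0.001  0.001 -1.   ] yaw -5.21
(.5228,-.1414,.1545) tool shift mm [ 1.5  0.2 22.2]
```

The rocker's slope has flipped: the near end is high and the far end level, so the fan is on. Now the green button, with its top at 0.1545 and fully in at 0.1485.

>>> {"name": "drive_tool", "arguments": {
  "series": [
    [0.0015,0,0.015,0,0,0,0],
    [0,0,0.006,0,0,0,0],
    [0,0,0.004,0,0,0,0],
    [0,0,0.002,0,0,0,0],
    [0,0,0,0,0,0,0]
  ]
}}

```text
time: 10.42
position: [0.522, -0.1413, 0.1507]
tool_rot: [0.045, 0.999, 0.0, -0.0]
ft_force: [-1.8, 0.6, 4.0]
grip_width: 0.0007
```

>>> {"name": "drive_tool", "arguments": {
  "series": [
    [0,0,0.002,0,0,0,0],
    [0,0,0,0,0,0,0]
  ]
}}

```text
time: 10.68
position: [0.5221, -0.1414, 0.1489]
tool_rot: [0.045, 0.999, 0.0, -0.0]
ft_force: [-2.6, 1.8, 6.2]
grip_width: 0.0006
```

>>> {"name": "drive_tool", "arguments": {
  "series": [
    [0,0,0.001,0,0,0,0],
    [0,0,0,0,0,0,0]
  ]
}}

```text
time: 10.92
position: [0.5221, -0.1414, 0.1488]
tool_rot: [0.045, 0.999, -0.0, -0.0]
ft_force: [-4.6, 2.2, 12.1]
grip_width: 0.0004
```

>>> {"name": "drive_tool", "arguments": {
  "series": [
    [0,0,-0.01,0,0,0,0],
    [0,0,-0.03,0,0,0,0],
    [0,0,-0.05,0,0,0,0],
    [0.05,0,-0.03,0,0,0,0],
    [0.05,0,0,0,0,0,0]
  ]
}}

```text
time: 11.55
position: [0.4243, -0.1339, 0.27]
tool_rot: [0.045, 0.999, -0.002, 0.004]
ft_force: [-0.7, -1.0, -0.2]
grip_width: 0.0007
```

>>> {"name": "drive_tool", "arguments": {
  "series": [
    [0,0.03,-0.04,0,0,0,0],
    [0,0.04,-0.03,0,0,0,0],
    [0,0,0,0,0,0,0],
    [0,0,0,0,0,0,0],
    [0,0,0,0,0,0,0]
  ]
}}

```text
time: 12.18
position: [0.4289, -0.0634, 0.3364]
tool_rot: [0.046, 0.999, 0.0, -0.001]
ft_force: [-0.9, -0.8, 0.4]
grip_width: 0.0003
```

```bash
python3 go.py; python3 -c "
from h import *
snap('side','side5');snap('top','top5')"; sed -i "s/top3/top5/" m.py; python3 m.py|head -5
```

```text
t 12.175 pos [ 0.4289 -0.0634  0.3364] F [-0.93 -0.82  0.43] w 0.0002941478060869624
toolx [-0.996  0.092  0.002] y [0.092 0.996 0.   ] z [-0.002  0.    -1.   ] yaw -5.27
blue 153 438.7 249.0 [ 0.6    -0.1487  0.151 ] depth [ 0.5999 -0.149   0.1505]
yellow 170 461.6 251.7 [ 0.5952 -0.2023  0.151 ] depth [ 0.5946 -0.2025  0.1507]
green 91 435.2 282.4 [ 0.5228 -0.1414  0.1545] depth [ 0.5235 -0.1412  0.1551]
red 199 444.8 311.3 [ 0.4579 -0.1617  0.17  ] depth [ 0.4584 -0.1616  0.1721]
white [[ 0.51803563 -0.19438276  0.1545    ]]
```

View pics/side5.png

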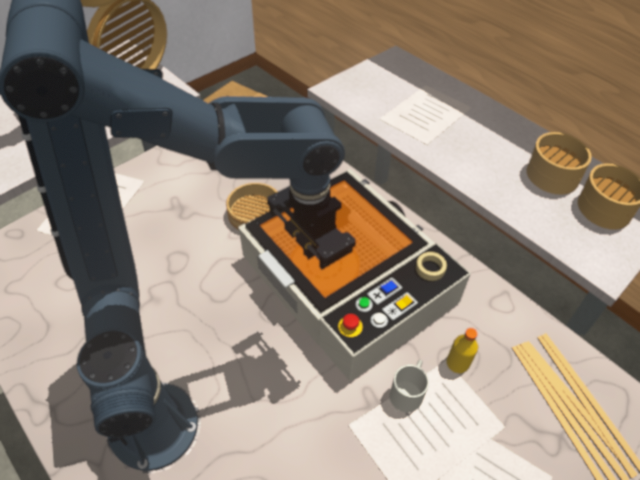

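The lid is shut, the green button at (364,303) is back out at its first height, and the loose things are in place. The arm is clear, so I hand in.

```bash
python3 -c "
from rig import robot
print(robot.hand_in())"
```

```text
the job is handed in; nothing more can be done
None
```

I pushed the lid shut, tipped the blue fan rocker to on, then pressed the green start button and let it come back out, all with closed fingers. I handed in at about 12.3 s of the 48 s allowed; no verdict was reported.

What the last checks showed:
- **Lid:** it stopped dead at 142.2 mm with 32 N on the tool. Top-camera depths on the frame afterwards were 0.136 to 0.145 m, and the final side picture shows it shut.
- **Fan rocker:** the far end stopped at 149.5 mm (149 mm expected when on). Depth in the side view shows the slope flipped, with the near end now high and the far end level.
- **Start button:** it was pressed down to 148.8 mm, against a stop at 12 N. After release its top measured 155.1 mm, the same as at the start.
- **Everything else:** the yellow rocker and red stop measured the same as before. The white button, tape, glue, mug and steamer look unmoved in the pictures; I did not measure those. The robot is clear of everything.

Two things did not go as planned:
- **Short move:** joint-speed limiting cut one move toward the fan short by about 20 mm. I corrected this before going down.
- **Script error:** my first depth check of the rocker failed on a unit error. I re-ran it correctly before pressing start.

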